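# Index the V-block and hold a lens barrel pressed into it

## Robot

A 6-joint arm with a two-finger parallel gripper is mounted at the origin on the work surface. World frame = base frame: x ahead of the robot, y to its left, z up, the work surface at z = 0. Lengths are in m, angles in rad, forces in N, time in s.
With the tool pointing down it reaches from about 0.375 to 0.975 m from the base axis. Payload 3.8 kg.
Tool frame: the origin (TCP) lies at the centre of the arm's flange, where the gripper is bolted on; the fingertips stand 173 mm ahead of it and the grasp point (between the pads) lies 155 mm ahead of it; z points along the fingers, y is the direction in which the jaws open and shut (so a half turn about z gives the same grasp; the last joint's range is limited). The gripper opens to 85 mm and grips with 20 to 120 N. Pads are 22 mm wide; open, the fingers measure 114 mm over their backs; the gripper's body (76 mm by 85 mm) begins 54 mm behind the grasp point. The pads swing forward as they close: fully open they stand 13 mm farther back than shut.
Start: joints at [-1.212, 0.264, 1.604, -0, 1.274, -0.037], TCP at [0.26, -0.623, 0.405] pointing down, gripper open.
Joint ranges: [-2.63, 2.63], [-0.94, 2.18], [0.31, 2.57], [-1.31, 4.45], [0, 2.66], [-2.55, 2.55]. Speed limits (rad/s): [2.57, 2.57, 3.14, 3.14, 3.14, 3.14].

## Interface

Orientations are given as a unit quaternion [x, y, z, w].
In Python, from plant import arm gives the robot as it stands.
- The arm moves only by the tool carry_out, never from a script. Its argument "increments" is a list that holds one entry, the list of rows, each a list of 5 numbers: the gripper's target within -1 to 1 (fully open at 1, half-way at 0, shut at -1), then the shift along the world's x, y, z in mm, then the turn about the world's z in degrees. In form: [[[claw, dx, dy, dz, turn], ...]]. A call has 1 to 5 rows; each row is the pose to reach, as a shift and turn from the pose commanded when the call began; what a row does not reach only later rows make up. A row lasts 1/10 s, in which the tool goes at most 50 mm and 8.59 degrees, less where a joint would pass 70% of its speed; a pose out of reach is approached as far as the arm can. A call with a gripper value outside its range is refused whole. The fingers move at their own pace and stop on an object; "grip_force" is the grip in N (left out, the last holds). Time passes only in rows, so rows that repeat a pose let the fingers close. It gives the time, the measured TCP pose, the force and the opening at its end, in the units of the state.
- arm.read_state(): the state, without advancing time (a new reading comes with each control period).
- arm.get_image(name): name is "scene" or "top" or "wrist"; returns (picture, depth): 400x640x3 uint8, blue, green, red; 400x640 float32, m along the optical axis (not along the pixel's ray), 0 where there is no reading.
- arm.calibration(name): a dict with "fx", "fy", "cx", "cy" (pixels), "dist" ([k1, k2, p1, p2, k3] as OpenCV has them; the pictures are not rectified), "rvec" (rotation vector, rad) and "tvec" (3), from world to camera coordinates, as OpenCV has them; the wrist camera has in their place "hand_eye" (4x4, takes a point from camera to tool coordinates, whose origin is the TCP and whose axes are the flange's). Camera axes: x right, y down, z forward; pixel columns grow to the right and rows downward; lengths in m; the calibration is good to about 2 mm. A picture is of the moment at which its call begins: read the wrist's pose just before it. calibration takes no time and is no camera call.
- arm.sign_off(): hands the job in, once; it reports no verdict.
Trained networks look in the newest picture that a camera, given by its name, has taken for a name from the list of things; names that differ only in an ending like _2 or _b are one class to them, and where a whole thing is asked for, a point or a joint stands for the part that bears it (a point fixed in the world has none). Each returns a list of dicts, best first, with "conf" (0 to 1); they miss things now and then, are a little off and sometimes report something else, mostly with a low value. They report only what shows in the picture. A call takes as long as a camera call. They do not tell look-alikes from the thing itself.
- arm.find_in(camera, label): "rect" ([centre column, centre row, width, height] in pixels, round what is visible of it).
- arm.silhouettes(camera, label): "mask" (400x640 bool, what is visible of it) and "rect" ([centre column, centre row, width, height] in pixels, round what is visible of it).
The state is a dict: "time_s": time; "q": joint angles; "joint_velocities": joint speeds; "joint_torque": joint torques, N m; "tcp_pos": TCP position; "ee_rot": TCP orientation; "ft_force": force on the tool from outside, world axes, zero at the start; "moment": the same for the moment, N m; "gripper_width": opening from 0.0 (shut) to 1.0 (fully open).
Only numpy, scipy, OpenCV 4.12 (cv2) and the standard library are available. Lean on these libraries where they do the work, as an engineer would, in place of code of your own. Each camera call takes 0.05 s, during which the arm holds its last target.

## Task

First swing the empty indexing table by its upright post, counter-clockwise seen from above, until it is fully against its stop and the V-groove points at the little sensor board. Then take the lens barrel from its black rest, lay it in the V-block, lengthwise along the groove and centred, and press it down with the gripper so that it bears on both sides of the V and the sprung V-block sinks about half of its 10 mm travel. Be gentle with the lens, leave the tin, phone and screwdriver where they are, and finish while still holding the barrel pressed down: do not let go.

Things in the scene. Friction and masses are not known exactly. Their poses are not given: they have to be found in the camera images.
- turntable (a joint): angle of the indexing table's aluminium disc (radius 95 mm, top 28 mm above the bench) about its vertical axis, rad; grows counter-clockwise seen from above, from 0 to a hard stop at 1.2. It starts somewhere between 0 and 0.6. Stiff (friction about 0.2 N m) so it stays where it is left. The grey foot under it is bolted to the bench, at a different place and yaw each time.
- table_centre (a point): the disc's vertical axis, at its top face (28 mm above the bench). x lies along the V-groove and turns with the disc, z up. When the disc is at its stop, x points at a small upright green sensor board on a bracket 122 mm from the axis (top 106 mm above the bench).
- post (a point): the round steel post by which the disc is turned: 14 mm diameter, vertical, black cap, 80 mm from the disc's axis at 135 degrees counter-clockwise from the groove's x direction; its foot is on the disc's top and it stands 60 mm above it (top 88 mm above the bench). The point is on the post's axis, 40 mm above the disc.
- cradle (a joint): how far the steel V-block has sunk on its springs, m: 0 = up, 0.010 = bottomed. Stiffness 1 N per mm with preload: it stays up under the barrel's weight and starts to sink at 2 to 3 N of extra push, about 7 N of push sinks it 5 mm.
- groove (a point): centre of the barrel when seated and centred in the V-block: on the disc's axis, 55.5 mm above the disc (83.5 mm above the bench with the block up; sinks with it). x along the groove, z up. The steel V-block is 88 mm long (x), 64 mm wide, in the middle of the disc. The 44 mm between its two pairs of V faces is open for fingers, down to a plate 35.5 mm below this point.
- flank_left: the two 45 degree V faces on the groove's +y side, 18 mm long each, from 22 to 40 mm either side of the middle; with flank_right they make a 90 degree V. Top edges 4 mm below the seated barrel's axis. Origin on the disc's axis, level with the disc's top while the block is up. Axes as groove.
- flank_right: the two V faces on the groove's -y side; same origin and axes as flank_left.
- lens: the aluminium lens barrel with glass ends: a cylinder 36 mm in diameter, 96 mm long, 0.12 to 0.21 kg; origin at its centre, x along its axis. Either end may point either way in the groove.
- lens_mid (a point): centre of the barrel, half-way along its axis; x along the axis. It starts lying in a fixed black rest (110 x 66 mm), axis 38 mm above the bench; the rest carries it near its ends only (24 to 44 mm from the middle): the middle 48 mm is free for fingers, down to a plate 6 mm above the bench. Low ridges (27 mm above the bench) keep it from rolling.
- tin: round red tin, 68 mm diameter, 22 mm high, loose, origin under its centre; leave alone
- phone: white phone lying flat, 72 x 145 x 8 mm, loose, origin under its centre; leave alone
- driver: blue-handled screwdriver, 200 mm long, lying loose, origin under its centre; leave alone
Mind the look-alikes: they are no part of the job. There is more than one size of the lens; the one meant has the size given above.

How it is judged:
By the outcome, as a careful person would: the job done as asked, in the order asked, and still so for the second after the job is handed in, while the arm keeps its last pose, push and grip.
It also fails if it takes over 67 s, if anything falls off the work surface, if the arm or the gripper's body presses on something with over 40 N, if the wrist force passes 120 N, or if a joint passes its speed limit or range.

## Working session

There is one attempt and no reset: what is moved stays moved. The work goes in short steps, Python scripts to look and compute and a tool call to move; the robot and the scene stay as the last step left them, time stands still between calls to the robot, and variables do not carry over. Pictures are saved under pics/ and viewed, and the job is handed in when it is done.

Besides the shell and the picture viewer there is one more tool, called after "Request:" by a JSON object that holds its "fn" and its "kwargs", one argument or row to a line. carry_out: Moves the arm, as the interface text tells. Its arguments: {"type":"object","properties":{"increments":{"type":"array","items":{"type":"array","items":{"type":"array","items":{"type":"number"}}}},"grip_force":{"type":"number"}},"required":["increments"]}

```bash
ls; mkdir -p pics
python3 - <<'E'
from plant import arm
import cv2
s=arm.read_state(); print(s)
for n in("scene","top"):
    im,d=arm.get_image(n); cv2.imwrite(f"pics/{n}0.png",im)
    print(n,arm.calibration(n),d.min(),d.max())
print(arm.calibration("wrist"))
E
```

```text
pics
{'time_s': 0.0, 'q': array([-1.21188064e+00,  2.64791231e-01,  1.60539584e+00, -3.16116428e-05,
        1.27372325e+00, -3.69148523e-02]), 'joint_velocities': array([-3.42688455e-05,  2.72136795e-04,  7.57051083e-04, -1.60295331e-03,
        3.60574574e-04, -3.49217459e-04]), 'joint_torque': array([ 2.53276939e-04, -5.15117097e+01, -3.67309678e+01, -2.48438819e-04,
        1.28135699e-02, -1.78984465e-05]), 'tcp_pos': array([ 0.26012415, -0.62248574,  0.40332413]), 'ee_rot': array([ 9.80477049e-01,  1.96630145e-01, -2.00680288e-04, -1.14142407e-03]), 'ft_force': array([ 0.10747054, -0.14556247,  0.23538484]), 'moment': array([-0.00976946, -0.04893305,  0.02294648]), 'gripper_width': 1.0003008875161803}
scene {'fx': 418.7457265353338, 'fy': 418.7457265353338, 'cx': 326.08228881720396, 'cy': 203.4935513014102, 'dist': array([-0.00602722,  0.        ,  0.        ,  0.        ,  0.        ]), 'rvec': array([ 2.24427594,  0.63359454, -0.27818235]), 'tvec': array([-0.420282  , -0.22323137,  1.53919244])} 0.0 3.9989371
top {'fx': 436.49542786116416, 'fy': 436.49542786116416, 'cx': 316.1263533880599, 'cy': 205.6717558690326, 'dist': array([-0.0282747,  0.       ,  0.       ,  0.       ,  0.       ]), 'rvec': array([ 2.18888051, -2.14096978,  0.09529252]), 'tvec': array([-0.12105568,  0.59500067,  1.03397992])} 0.0 1.9636774
{'fx': 304.88823001265376, 'fy': 304.88823001265376, 'cx': 318.46813464110346, 'cy': 197.28172629727342, 'dist': array([-0.05412104,  0.        ,  0.        ,  0.        ,  0.        ]), 'hand_eye': array([[-3.48879595e-05, -9.50808451e-01, -3.09779418e-01,
         8.06343885e-02],
       [ 9.99999968e-01, -1.11043361e-04,  2.28204341e-04,
         2.11161042e-04],
       [-2.51377564e-04, -3.09779400e-01,  9.50808424e-01,
         3.04961945e-02],
       [ 0.00000000e+00,  0.00000000e+00,  0.00000000e+00,
         1.00000000e+00]])}
```

View pics/top0.png

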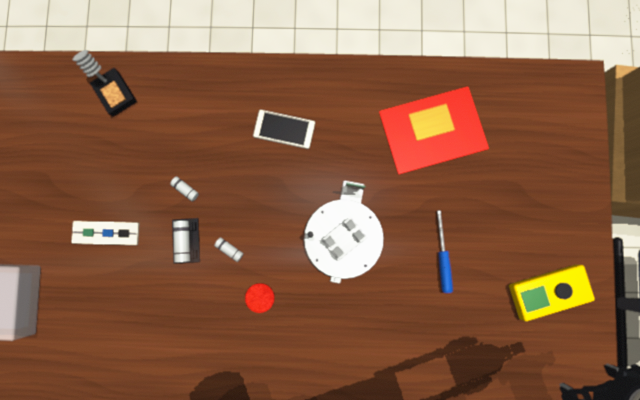

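View pics/scene0.png

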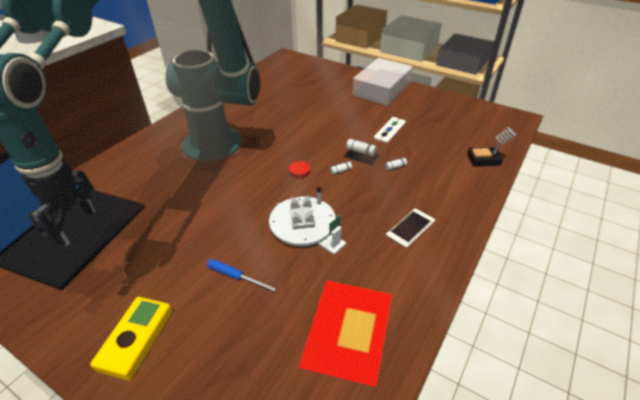

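Top view: the barrel in its black rest is at about (186,241). Two smaller barrels lie loose at (184,188) and (229,249). The disc is at (343,239), the post cap at (309,235) and the sensor board at (353,187).

```bash
cat > h.py <<'E'
from plant import arm
import cv2, numpy as np
from scipy.spatial.transform import Rotation as R
def campose(n,s=None):
    c=arm.calibration(n)
    if n!="wrist":
        Rm=cv2.Rodrigues(c["rvec"])[0]; return c,Rm.T,-Rm.T@c["tvec"]
    s=s or arm.read_state(); Rt=R.from_quat(s["ee_rot"]).as_matrix(); H=c["hand_eye"]
    return c,Rt@H[:3,:3],Rt@H[:3,3]+s["tcp_pos"]
def rays(n,uv,s=None):
    c,Rm,t=campose(n,s)
    K=np.array([[c["fx"],0,c["cx"]],[0,c["fy"],c["cy"]],[0,0,1]])
    p=cv2.undistortPoints(np.array(uv,float).reshape(-1,1,2),K,c["dist"]).reshape(-1,2)
    return np.c_[p,np.ones(len(p))],Rm,t
def onplane(n,uv,z,s=None):
    r,Rm,t=rays(n,uv,s); d=r@Rm.T
    return t+d*((z-t[2])/d[:,2])[:,None]
def cloud(n,d,mask,s=None):
    v,u=np.nonzero(mask&(d>0)); r,Rm,t=rays(n,np.c_[u,v],s)
    return (r*d[v,u][:,None])@Rm.T+t
def project(n,P,s=None):
    c,Rm,t=campose(n,s); K=np.array([[c["fx"],0,c["cx"]],[0,c["fy"],c["cy"]],[0,0,1]])
    r=cv2.Rodrigues(Rm.T)[0]; return cv2.projectPoints(np.array(P,float).reshape(-1,1,3),r,-Rm.T@t,K,c["dist"])[0].reshape(-1,2)
E
python3 - <<'E'
from h import *
im,d=arm.get_image("top")
for l in ["lens","turntable","post","cradle","tin","phone","driver"]:
    for r in arm.silhouettes("top",l)[:4]:
        P=cloud("top",d,r["mask"]); 
        print(l,round(r["conf"],2),np.round(r["rect"]),r["mask"].sum(),np.round(np.median(P,0),4),np.round(P.min(0),3),np.round(P.max(0),3))
a=cv2.resize(im[160:320,150:410],None,fx=3,fy=3,interpolation=cv2.INTER_CUBIC); cv2.imwrite("pics/crop1.png",a)
for nm,uv,z in [("disc",(343.5,239),.028),("post",(308,235),.088),("board",(353,187),.1),("rest",(186,241),.05)]: print(nm,onplane("top",[uv],z))
print(arm.read_state()["time_s"])
E
```

```text
lens 0.79 [228. 254.  36.  17.] 324 [0.4874 0.1028 0.0239] [ 0.461  0.07  -0.003] [0.512 0.139 0.03 ]
lens 0.77 [179. 242.  20.  40.] 640 [0.5037 0.2097 0.0537] [0.456 0.193 0.009] [0.553 0.234 0.061]
lens 0.61 [185. 188.  28.  25.] 284 [0.6342 0.2197 0.0244] [0.608 0.189 0.   ] [0.662 0.253 0.031]
turntable 0.63 [345. 242.  76.  82.] 4877 [ 0.5184 -0.1758  0.0297] [ 0.423 -0.273 -0.005] [ 0.614 -0.082  0.092]
post 0.57 [346. 239.  81.  79.] 4782 [ 0.5193 -0.1759  0.0297] [ 0.427 -0.275 -0.003] [ 0.614 -0.083  0.092]
cradle 0.85 [346. 238.  48.  43.] 1009 [ 0.5204 -0.1747  0.0504] [ 0.473 -0.223  0.025] [ 0.57  -0.124  0.083]
cradle 0.38 [285. 127.  61.  36.] 1632 [ 0.7943 -0.0223  0.0091] [ 0.749 -0.097 -0.003] [0.842 0.054 0.016]
tin 0.67 [260. 298.  32.  31.] 684 [0.3738 0.0229 0.0227] [ 0.338 -0.011 -0.003] [0.408 0.062 0.029]
phone 0.68 [283. 127.  58.  36.] 1566 [ 0.7943 -0.0214  0.0092] [ 0.75  -0.097 -0.003] [0.843 0.054 0.016]
driver 0.9 [445. 271.  13.  44.] 411 [ 0.4411 -0.4216  0.0242] [ 0.396 -0.441  0.012] [ 0.497 -0.408  0.031]
disc [[ 0.5180895  -0.17586377  0.028     ]]
post [[ 0.52393494 -0.09155894  0.088     ]]
board [[ 0.63505658 -0.19183818  0.1       ]]
rest [[0.5042175  0.19978876 0.05      ]]
0.5
```

View pics/crop1.png

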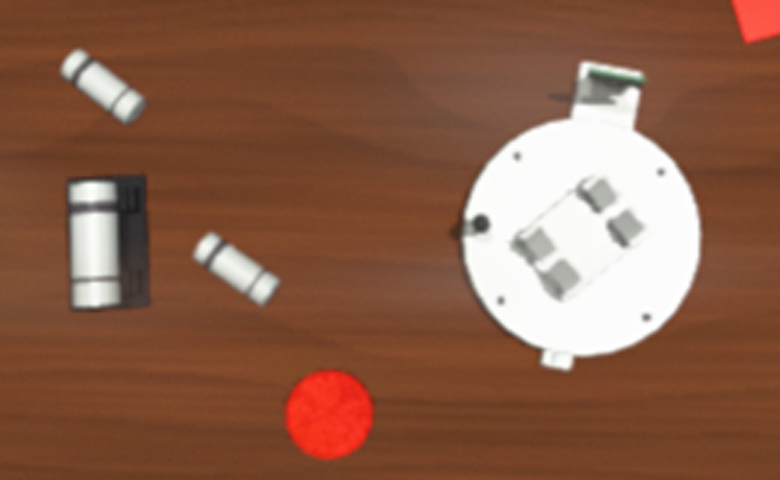

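Of the three barrels, the one in the black rest at (179,242) fits: its depth cloud is about 97 mm long and its top is at 56 mm. The two at (229,249) and (184,188) are clearly smaller, with tops at about 28 mm, so they are the look-alikes. Next I'm moving over the table.

Request:
{"fn": "carry_out", "kwargs": {
  "increments": [
    [[-1,45,80,0,-7],[-1,85,151,0,-13],[-1,85,151,0,-13],[-1,125,220,0,-20],[-1,128,226,0,-20]]
  ],
  "grip_force": 30
}}

```text
time_s: 1.0
tcp_pos: [0.384, -0.4035, 0.4049]
ee_rot: [1.0, 0.022, 0.0, 0.0]
ft_force: [0.5, -1.1, -0.6]
gripper_width: 0.143
```

Request:
{"fn": "carry_out", "kwargs": {
  "increments": [
    [[-1,28,49,0,-4],[-1,56,98,0,-7],[-1,84,148,0,-7],[-1,112,197,0,-7],[-1,128,226,0,-7]]
  ]
}}

```text
time_s: 1.5
tcp_pos: [0.5073, -0.1858, 0.4052]
ee_rot: [0.999, -0.038, 0.001, 0.0]
ft_force: [1.3, -1.0, -0.1]
gripper_width: -0.002
```

Run:
```python
from h import *
s=arm.read_state(); im,d=arm.get_image("wrist"); cv2.imwrite("pics/w1.png",im); np.savez("w1.npz",d=d,p=s["tcp_pos"],q=s["ee_rot"])
print(s["time_s"],s["tcp_pos"],np.degrees(np.arctan2(*R.from_quat(s["ee_rot"]).as_matrix()[:2,0][::-1])),s["gripper_width"],s["ft_force"],s["q"])
```

```text
1.5 [ 0.50728275 -0.18584081  0.40517757] -4.326577893498553 -0.002486636607766069 [ 1.28637348 -1.02623306 -0.06594997] [-3.97247522e-01  8.01698600e-03  1.89186109e+00 -6.59402351e-05
  1.24051500e+00  1.24908343e+00]
```

View pics/w1.png

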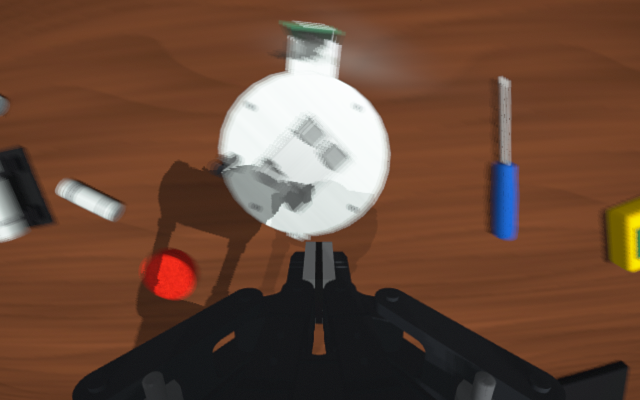

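The wrist view is slightly blurred because the arm was still settling. The disc is at (305,155), the board at (313,28) and the post at about (230,160), in shadow. Taking it again.

Run:
```python
from h import *
arm.get_image("wrist")
s=arm.read_state(); im,d=arm.get_image("wrist"); cv2.imwrite("pics/w2.png",im[0:250,180:440].repeat(2,0).repeat(2,1))
P=cloud("wrist",d,np.ones(d.shape,bool),s)
near=np.hypot(P[:,0]-.518,P[:,1]+.176)
A=P[(near<.11)&(abs(P[:,2]-.028)<.006)]
h=cv2.minEnclosingCircle(A[:,:2].astype(np.float32)); print("disc",h,len(A),np.median(A[:,2]))
A=A[np.hypot(A[:,0]-.518,A[:,1]+.176)>.0]
B=P[(near<.15)&(P[:,2]>.065)&(P[:,2]<.115)]
import scipy.cluster.hierarchy as H
if len(B)<6000:
    l=H.fcluster(H.linkage(B[:,:2],'single'),.008,'distance')
    for k in set(l):
        c=B[l==k]
        if len(c)>5: print(len(c),c.mean(0).round(4),c.min(0).round(4),c.max(0).round(4))
else: print(len(B))
r=arm.silhouettes("wrist","turntable")
for x in r[:2]: print(x["conf"],x["rect"])
print(s["tcp_pos"],s["time_s"])
```

```text
disc ((0.5156051516532898, -0.17491009831428528), 0.0993478000164032) 15556 0.028317288205991886
752 [ 0.6399 -0.1951  0.0915] [ 0.6338 -0.2171  0.0653] [ 0.6522 -0.1732  0.1086]
448 [ 0.5267 -0.2101  0.0733] [ 0.5115 -0.2246  0.065 ] [ 0.5402 -0.1972  0.0807]
447 [ 0.555  -0.1864  0.0737] [ 0.5407 -0.2005  0.0651] [ 0.5683 -0.1729  0.081 ]
260 [ 0.5287 -0.0971  0.084 ] [ 0.5201 -0.1024  0.065 ] [ 0.5348 -0.0887  0.0908]
432 [ 0.4872 -0.1631  0.073 ] [ 0.4722 -0.1766  0.065 ] [ 0.4998 -0.149   0.0812]
428 [ 0.5158 -0.1393  0.0735] [ 0.5005 -0.1525  0.065 ] [ 0.529  -0.125   0.0806]
0.68 [307.4, 156.0, 173.5, 163.2]
[ 0.50879185 -0.18297592  0.40509613] 1.6
```

View pics/w2.png

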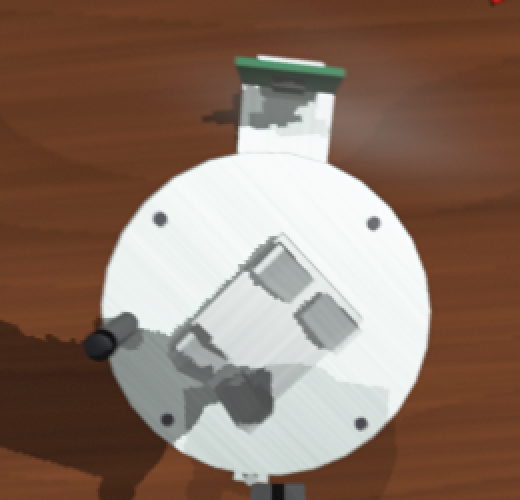

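The wrist view now gives these numbers:
- **Table:** axis at about (0.521,-0.175); groove at -50°.
- **Board:** at -9.8° from the axis, so the disc needs about +40°.
- **Post:** at (0.528,-0.095).

I'll lower the shut fingers on the post's +x side.

Request:
{"fn": "carry_out", "kwargs": {
  "increments": [
    [[-1,30,40,0,-1],[-1,59,84,0,-1],[-1,59,84,-50,-1],[-1,59,84,-100,-1],[-1,59,84,-130,-1]]
  ]
}}

```text
time_s: 2.2
tcp_pos: [0.5639, -0.1048, 0.2709]
ee_rot: [0.999, -0.047, -0.002, -0.0]
ft_force: [-0.5, -0.5, 0.0]
gripper_width: -0.002
```

Request:
{"fn": "carry_out", "kwargs": {
  "increments": [
    [[-1,0,0,-30,0],[-1,0,0,-52,0],[-1,0,0,-52,0]]
  ]
}}

```text
time_s: 2.5
tcp_pos: [0.5631, -0.1052, 0.2188]
ee_rot: [0.999, -0.048, -0.004, -0.0]
ft_force: [-1.1, 0.7, -0.0]
gripper_width: 0.003
```

Run:
```python
from h import *
s=arm.read_state(); im,d=arm.get_image("wrist"); cv2.imwrite("pics/w3.png",im)
im,d=arm.get_image("scene"); cv2.imwrite("pics/s3.png",im[150:270,220:380].repeat(4,0).repeat(4,1))
print(s["tcp_pos"],s["ee_rot"],s["ft_force"])
```

```text
[ 0.56309737 -0.10521746  0.2187593 ] [ 9.98857566e-01 -4.76195918e-02 -3.96219020e-03 -4.89044503e-04] [-1.14497153  0.67543435 -0.00188097]
```

View pics/w3.png

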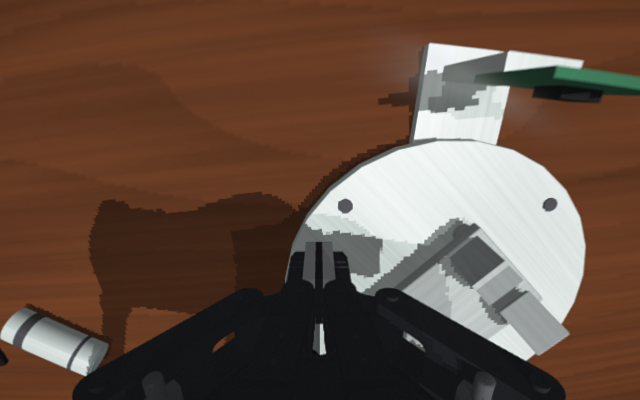

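View pics/s3.png

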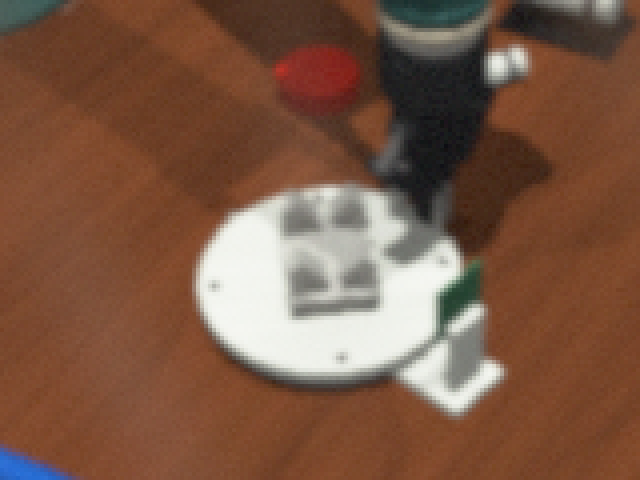

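The fingertips stand on the +x side of the post, about 20 mm short of it; the post is hidden behind the gripper. Pushing along the arc now.

Request:
{"fn": "carry_out", "kwargs": {
  "increments": [
    [[-1,-9,4,0,0],[-1,-17,8,0,0],[-1,-22,9,0,4],[-1,-27,10,0,7],[-1,-32,11,0,11]]
  ]
}}

```text
time_s: 3.1
tcp_pos: [0.5339, -0.0922, 0.2243]
ee_rot: [0.999, 0.051, 0.002, 0.0]
ft_force: [3.1, 1.6, -2.8]
gripper_width: 0.001
```

Request:
{"fn": "carry_out", "kwargs": {
  "increments": [
    [[-1,-6,1,0,4],[-1,-12,1,0,8],[-1,-18,0,0,12],[-1,-24,-1,0,16]]
  ]
}}

```text
time_s: 3.5
tcp_pos: [0.5099, -0.093, 0.2244]
ee_rot: [0.982, 0.189, 0.002, 0.0]
ft_force: [2.6, 3.3, 0.5]
gripper_width: -0.001
```

Request:
{"fn": "carry_out", "kwargs": {
  "increments": [
    [[-1,-6,-1,0,3],[-1,-12,-3,0,7],[-1,-17,-5,0,11]]
  ]
}}

```text
time_s: 3.8
tcp_pos: [0.4926, -0.098, 0.2244]
ee_rot: [0.959, 0.283, 0.002, 0.0]
ft_force: [1.7, 3.8, 0.4]
gripper_width: 0.004
```

Request:
{"fn": "carry_out", "kwargs": {
  "increments": [
    [[-1,-2,-1,0,1],[-1,-3,-1,0,2]]
  ]
}}

```text
time_s: 4.0
tcp_pos: [0.4899, -0.0995, 0.224]
ee_rot: [0.955, 0.298, 0.001, 0.001]
ft_force: [1.7, 2.5, 1.3]
gripper_width: 0.001
```

Request:
{"fn": "carry_out", "kwargs": {
  "increments": [
    [[-1,-2,-1,0,1],[-1,-3,-2,0,2]]
  ]
}}

```text
time_s: 4.2
tcp_pos: [0.4878, -0.101, 0.2237]
ee_rot: [0.949, 0.314, 0.002, -0.0]
ft_force: [6.2, 11.7, 1.3]
gripper_width: 0.001
```

Request:
{"fn": "carry_out", "kwargs": {
  "increments": [
    [[-1,-1,-1,0,0],[-1,-2,-2,0,0]]
  ]
}}

```text
time_s: 4.4
tcp_pos: [0.4871, -0.1016, 0.2238]
ee_rot: [0.95, 0.313, 0.005, -0.001]
ft_force: [12.7, 20.4, -1.5]
gripper_width: -0.001
```

The force jumped to about 24 N without further motion, so the disc is on its stop. Backing off, then checking.

Request:
{"fn": "carry_out", "kwargs": {
  "increments": [
    [[-1,12,9,0,0],[-1,28,18,0,0],[-1,28,18,50,0],[-1,28,18,100,0],[-1,28,18,140,0]]
  ]
}}

```text
time_s: 4.9
tcp_pos: [0.5137, -0.0857, 0.3646]
ee_rot: [0.949, 0.315, -0.0, 0.001]
ft_force: [0.9, 0.7, 0.2]
gripper_width: -0.005
```

Request:
{"fn": "carry_out", "kwargs": {
  "increments": [
    [[-1,0,-20,40,-8],[0,0,-60,40,-16],[1,0,-80,40,-24],[1,0,-80,40,-31]]
  ]
}}

```text
time_s: 5.3
tcp_pos: [0.5133, -0.1682, 0.4032]
ee_rot: [0.999, 0.046, 0.0, 0.001]
ft_force: [-0.4, 0.5, -0.3]
gripper_width: 0.503
```

Run:
```python
from h import *
arm.get_image("wrist");arm.get_image("wrist")
s=arm.read_state(); im,d=arm.get_image("wrist"); cv2.imwrite("pics/w4.png",im)
P=cloud("wrist",d,np.ones(d.shape,bool),s)
near=np.hypot(P[:,0]-.521,P[:,1]+.175)
B=P[(near<.15)&(P[:,2]>.065)&(P[:,2]<.115)]
import scipy.cluster.hierarchy as H
print(len(B))
l=H.fcluster(H.linkage(B[:,:2],'single'),.008,'distance')
for k in set(l):
    c=B[l==k]
    if len(c)>5: print(len(c),c.mean(0).round(4),c.min(0).round(4),c.max(0).round(4))
print(s["tcp_pos"],s["ee_rot"],s["ft_force"],s["time_s"])
```

```text
2821
776 [ 0.6395 -0.1953  0.0928] [ 0.6337 -0.2175  0.0651] [ 0.6521 -0.1738  0.1081]
475 [ 0.5482 -0.1979  0.0733] [ 0.5371 -0.2112  0.065 ] [ 0.5584 -0.1853  0.0811]
461 [ 0.5543 -0.1617  0.0735] [ 0.5433 -0.1746  0.065 ] [ 0.5648 -0.1491  0.0803]
257 [ 0.4764 -0.1103  0.0838] [ 0.4677 -0.1167  0.0653] [ 0.4817 -0.1023  0.0906]
429 [ 0.4876 -0.1876  0.0731] [ 0.4757 -0.2005  0.0651] [ 0.4968 -0.1753  0.0805]
423 [ 0.494  -0.1513  0.0732] [ 0.4819 -0.1648  0.065 ] [ 0.5036 -0.1386  0.0808]
[ 0.51307097 -0.16660741  0.40241548] [ 9.98809501e-01  4.87775559e-02 -5.30197393e-04  2.20810395e-04] [-0.65165014 -0.86529496  0.46873765] 5.4
```

View pics/w4.png

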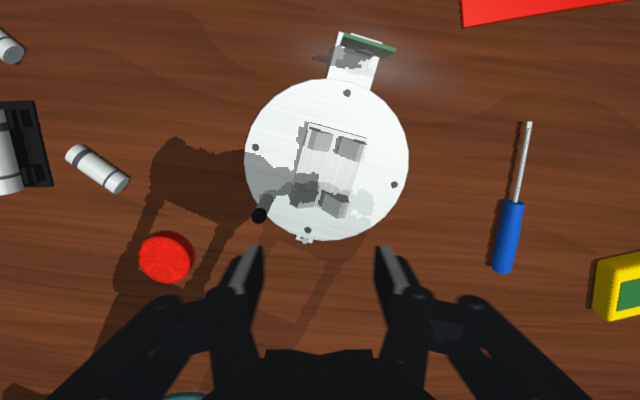

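The groove is at -9.7° and the board at -9.8°, so the disc is fully at its stop, with the table centre at (0.5210,-0.1746). Going to the lens now.

Request:
{"fn": "carry_out", "kwargs": {
  "increments": [
    [[1,-3,40,0,-3],[1,-6,90,0,-5],[1,-9,140,0,-5],[1,-12,185,0,-5],[1,-12,190,0,-5]]
  ]
}}

```text
time_s: 5.95
tcp_pos: [0.5, 0.0287, 0.4025]
ee_rot: [1.0, 0.01, -0.0, -0.001]
ft_force: [-0.0, -0.3, -0.8]
gripper_width: 1.001
```

Request:
{"fn": "carry_out", "kwargs": {
  "increments": [
    [[1,0,45,0,0],[1,0,90,0,0],[1,0,135,0,0],[1,0,172,0,0],[1,0,180,0,0]]
  ]
}}

```text
time_s: 6.45
tcp_pos: [0.5006, 0.2073, 0.4025]
ee_rot: [1.0, 0.009, -0.0, -0.0]
ft_force: [0.1, -1.0, -0.7]
gripper_width: 1.0
```

Run:
```python
from h import *
arm.get_image("wrist");arm.get_image("wrist")
s=arm.read_state(); im,d=arm.get_image("wrist"); cv2.imwrite("pics/w5.png",im)
P=cloud("wrist",d,np.ones(d.shape,bool),s)
B=P[(np.hypot(P[:,0]-.504,P[:,1]-.206)<.08)&(P[:,2]>.035)&(P[:,2]<.07)]
print(len(B),B.min(0),B.max(0),np.percentile(B[:,2],[5,50,90,98]))
r=cv2.minAreaRect((B[:,:2]*1000).astype(np.float32)); print("rect",r)
T=B[B[:,2]>.052]; r=cv2.minAreaRect((T[:,:2]*1000).astype(np.float32)); print("ridge",r)
for x in arm.silhouettes("wrist","lens"):
    Q=cloud("wrist",d,x["mask"],s); print(x["conf"],np.round(x["rect"]),Q.mean(0),Q[:,2].max())
print(s["tcp_pos"],s["ee_rot"],s["time_s"],s["gripper_width"],s["q"])
```

```text
2866 [0.45546442 0.19456307 0.0356838 ] [0.55366948 0.23728321 0.05806292] [0.04413058 0.05399641 0.05633728 0.05719041]
rect ((504.2868347167969, 215.77786254882812), (97.22801208496094, 35.963436126708984), 4.922444820404053)
ridge ((504.2896423339844, 215.7659912109375), (97.0682373046875, 25.981168746948242), 4.933314323425293)
0.76 [402. 182.  53.  46.] [0.48958694 0.10822206 0.02191309] 0.028322928433283656
0.66 [305.  46.  61.  62.] [0.6347822  0.22429089 0.02236413] 0.028310715011776233
0.58 [308. 173.  37.  96.] [0.50707291 0.21546216 0.05199618] 0.05806285554515228
[0.50069179 0.20527311 0.40227789] [ 9.99966379e-01  8.17900438e-03 -2.96359112e-04  5.06317914e-04] 6.55 1.0001489490765951 [ 3.43294257e-01  1.24213859e-02  1.89283491e+00 -8.05788067e-04
  1.23722924e+00  1.89799656e+00]
```

View pics/w5.png

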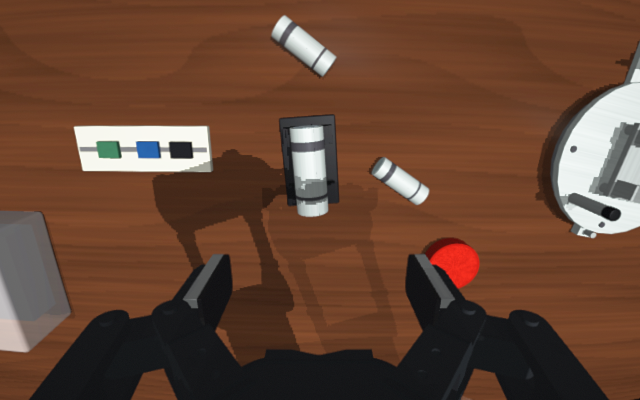

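The barrel in the rest at (308,173) measures 97 × 36 mm at (0.5043,0.2158), with its axis at +4.9°, which matches the description. Those at (402,182) and (305,46) are only 28 mm tall. Confirming on one enlarged crop while I line up above it.

Request:
{"fn": "carry_out", "kwargs": {
  "increments": [
    [[0.4,4,11,-40,4],[0.4,4,11,-80,4],[0.4,4,11,-110,4],[0.4,4,11,-110,4]]
  ]
}}

```text
time_s: 7.05
tcp_pos: [0.5025, 0.2126, 0.2875]
ee_rot: [0.999, 0.04, -0.005, 0.002]
ft_force: [-1.1, -0.3, -0.5]
gripper_width: 0.698
```

Run:
```python
from h import *
arm.get_image("wrist")
s=arm.read_state(); im,d=arm.get_image("wrist"); cv2.imwrite("pics/w6.png",im[60:300,150:470].repeat(2,0).repeat(2,1))
P=cloud("wrist",d,np.ones(d.shape,bool),s)
B=P[(np.hypot(P[:,0]-.504,P[:,1]-.216)<.065)&(P[:,2]>.03)&(P[:,2]<.07)]
B=B[abs(B[:,1]-.216)<.025]
T=B[B[:,2]>.05]
for A in(B,T): r=cv2.minAreaRect((A[:,:2]*1000).astype(np.float32)); print(len(A),r)
i=np.linalg.svd(T[:,:2]-T[:,:2].mean(0),full_matrices=False)[2][0]; print(np.degrees(np.arctan(i[1]/i[0])),B.min(0),B.max(0))
M=R.from_quat(s["ee_rot"]).as_matrix(); print("yaw",np.degrees(np.arctan2(M[1,0],M[0,0])),"tip",s["tcp_pos"]+.155*M[:,2],s["tcp_pos"],s["time_s"],s["gripper_width"])
```

```text
6030 ((504.2218322753906, 215.52459716796875), (97.54546356201172, 36.27613830566406), 5.126158237457275)
4674 ((504.0852966308594, 215.70999145507812), (97.4190902709961, 28.958118438720703), 4.860100746154785)
4.922420260043074 [0.45453503 0.19418189 0.03160664] [0.5536569  0.23699967 0.05827086]
yaw 4.593673815092538 tip [0.50292137 0.21292252 0.13544068] [0.5037565  0.21330128 0.29043796] 7.1 0.6995797493269997
```

View pics/w6.png

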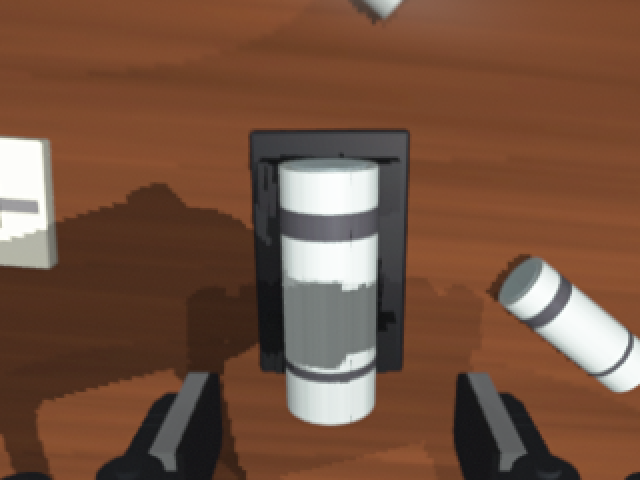

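The crop confirms it: the big banded barrel lies in the black rest, square between the fingers. Descending.

Request:
{"fn": "carry_out", "kwargs": {
  "increments": [
    [[0.4,0,0,-45,0],[0.4,0,0,-85,0],[0.4,0,0,-102,0],[0.4,0,0,-102,0],[0.4,0,0,-102,0]]
  ]
}}

```text
time_s: 7.65
tcp_pos: [0.5063, 0.2154, 0.193]
ee_rot: [0.999, 0.041, 0.002, -0.001]
ft_force: [0.5, 1.0, 0.4]
gripper_width: 0.697
```

Run:
```python
from h import *
s=arm.read_state()
M=R.from_quat(s["ee_rot"]).as_matrix(); print("yaw",np.degrees(np.arctan2(M[1,0],M[0,0])),"grasp",s["tcp_pos"]+.155*M[:,2],s["tcp_pos"],s["time_s"],s["gripper_width"],s["ft_force"])
```

```text
yaw 4.65413916325326 grasp [0.50684933 0.2155469  0.03802836] [0.5063047  0.21536007 0.19302729] 7.65 0.6972646705786615 [0.5009415  1.0194164  0.39821099]
```

Request:
{"fn": "carry_out", "kwargs": {
  "increments": [
    [[0.4,-2,0,-3,0],[-0.2,-2,0,-3,0],[-0.4,-2,0,-3,0],[-1,-2,0,-3,0],[-1,-2,0,-3,0]]
  ],
  "grip_force": 30
}}

```text
time_s: 8.15
tcp_pos: [0.5034, 0.2155, 0.1893]
ee_rot: [0.999, 0.041, 0.001, -0.0]
ft_force: [-1.4, -1.1, 6.2]
gripper_width: 0.411
```

Request:
{"fn": "carry_out", "kwargs": {
  "increments": [
    [[-1,0,0,0,0],[-1,0,0,0,0],[-1,0,0,0,0]]
  ]
}}

```text
time_s: 8.45
tcp_pos: [0.5034, 0.2155, 0.1893]
ee_rot: [0.999, 0.041, 0.001, -0.0]
ft_force: [-2.2, -0.7, 6.9]
gripper_width: 0.409
```

Gripped at about 35 mm opening. Lifting.

Request:
{"fn": "carry_out", "kwargs": {
  "increments": [
    [[-1,0,0,10,0],[-1,0,0,30,0],[-1,0,0,60,0],[-1,0,0,90,0],[-1,0,0,120,0]]
  ]
}}

```text
time_s: 8.95
tcp_pos: [0.5023, 0.2151, 0.309]
ee_rot: [0.999, 0.041, -0.0, 0.0]
ft_force: [0.1, 0.1, -1.4]
gripper_width: 0.41
```

Run:
```python
from h import *
arm.get_image("wrist");arm.get_image("wrist")
s=arm.read_state(); im,d=arm.get_image("wrist"); cv2.imwrite("pics/w7.png",im)
M=R.from_quat(s["ee_rot"]).as_matrix()
P=cloud("wrist",d,np.ones(d.shape,bool),s)
L=(P-s["tcp_pos"])@M   # tool coords
T=L[(abs(L[:,1])<.03)&(abs(L[:,0])<.07)&(L[:,2]>.12)&(L[:,2]<.19)]
print(len(T),T.min(0),T.max(0))
E_=T[(abs(T[:,1])<.004)]; print("x range",np.percentile(E_[:,0],[1,99]), "top z",[ (round(a,3),round(float(np.median(E_[(E_[:,0]>a)&(E_[:,0]<a+.008),2])),4)) for a in np.arange(-.05,.05,.01) if ((E_[:,0]>a)&(E_[:,0]<a+.008)).sum()>3])
print(s["tcp_pos"],np.degrees(np.arctan2(M[1,0],M[0,0])),M[:,2],s["ft_force"],s["moment"],s["gripper_width"],s["time_s"])
im,d=arm.get_image("scene"); cv2.imwrite("pics/s7.png",im[60:260,220:480].repeat(3,0).repeat(3,1))
```

```text
18180 [-0.03450278 -0.02994955  0.12000823] [0.04953537 0.02997179 0.16861197]
x range [-0.02260558  0.04917617] top z [(np.float64(-0.03), 0.1334), (np.float64(-0.02), 0.1333), (np.float64(-0.01), 0.1333), (np.float64(0.0), 0.1333), (np.float64(0.01), 0.1334), (np.float64(0.02), 0.1332), (np.float64(0.03), 0.1332), (np.float64(0.04), 0.1334)]
[0.50457513 0.2160001  0.31320958] 4.68430825479065 [ 0.00912749  0.00347366 -0.99995231] [ 0.76006642  0.02762094 -0.59449823] [-0.0196898  -0.06818936 -0.06246785] 0.4108587058229026 9.05
```

View pics/w7.png

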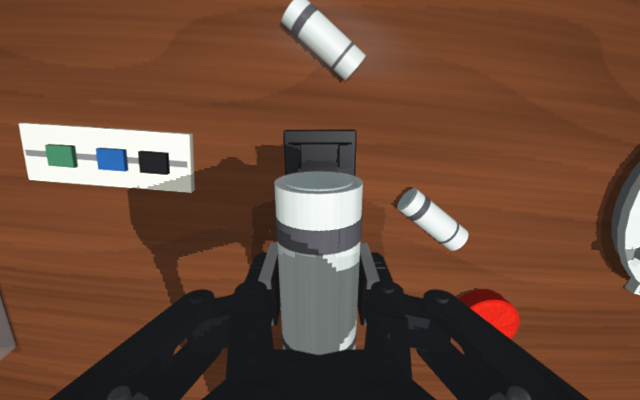

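View pics/s7.png

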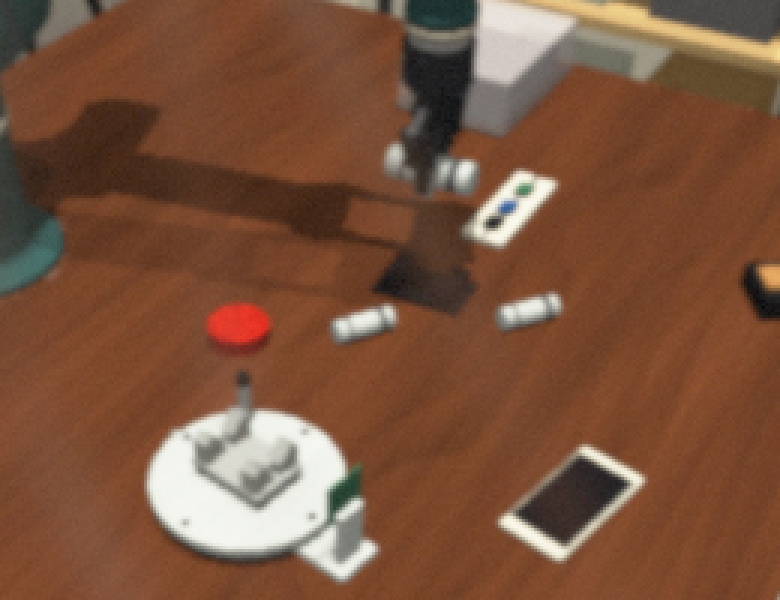

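The barrel hangs level in the grip, its centre 1 mm along tool x and its axis 151 mm ahead of the TCP. The scene view shows nothing disturbed. Carrying it over the V-block.

Request:
{"fn": "carry_out", "kwargs": {
  "increments": [
    [[-1,1,-25,0,-2],[-1,3,-65,0,-5],[-1,5,-105,0,-8],[-1,7,-145,0,-11],[-1,8,-185,0,-14]]
  ]
}}

```text
time_s: 9.65
tcp_pos: [0.5094, 0.0288, 0.3053]
ee_rot: [0.997, -0.082, -0.002, 0.0]
ft_force: [1.0, 0.0, -2.2]
gripper_width: 0.413
```

Request:
{"fn": "carry_out", "kwargs": {
  "increments": [
    [[-1,2,-40,0,0],[-1,4,-80,0,0],[-1,5,-120,0,0],[-1,7,-160,0,0],[-1,7,-190,0,0]]
  ]
}}

```text
time_s: 10.15
tcp_pos: [0.5166, -0.1617, 0.3052]
ee_rot: [0.997, -0.082, -0.002, -0.0]
ft_force: [0.8, 0.3, -1.3]
gripper_width: 0.415
```

Request:
{"fn": "carry_out", "kwargs": {
  "increments": [
    [[-1,0,-10,0,0],[-1,0,-15,0,0],[-1,0,-15,0,0],[-1,0,-15,0,0]]
  ]
}}

```text
time_s: 10.55
tcp_pos: [0.5175, -0.1737, 0.3069]
ee_rot: [0.997, -0.081, -0.001, -0.0]
ft_force: [-0.6, -0.1, -1.9]
gripper_width: 0.414
```

```bash
cat > g.py <<'E'
from h import *
s=arm.read_state(); M=R.from_quat(s["ee_rot"]).as_matrix()
c=s["tcp_pos"]+M@np.array([.0012,0,.1513])
yaw=np.degrees(np.arctan2(M[1,0],M[0,0]))
print("lens",c.round(4),"yaw",yaw.round(2),"tilt",M[:2,2].round(4),"err",(np.array([.521,-.1746])-c[:2]).round(4),"tcp",s["tcp_pos"].round(4),"F",s["ft_force"].round(2),"M",s["moment"].round(2),"w",s["gripper_width"],s["time_s"])
E
python3 g.py
```

```text
lens [ 0.5184 -0.1737  0.1556] yaw -9.27 tilt [-0.0013  0.001 ] err [ 0.0026 -0.0009] tcp [ 0.5175 -0.1737  0.3069] F [-0.6  -0.12 -1.87] M [ 0.   -0.01  0.03] w 0.41406829241077964 10.55
```

Request:
{"fn": "carry_out", "kwargs": {
  "increments": [
    [[-1,3,-1,-20,-0.4],[-1,3,-1,-45,-0.4],[-1,3,-1,-60,-0.4],[-1,3,-1,-60,-0.4]]
  ]
}}

```text
time_s: 10.95
tcp_pos: [0.5193, -0.1742, 0.2449]
ee_rot: [0.996, -0.084, -0.003, -0.001]
ft_force: [0.0, -0.7, -1.6]
gripper_width: 0.407
```

Run:
```python
from h import *
exec(open("g.py").read())
im,d=arm.get_image("wrist"); cv2.imwrite("pics/w8.png",im)
arm_im,_=arm.get_image("scene"); cv2.imwrite("pics/s8.png",arm_im[160:260,240:370].repeat(5,0).repeat(5,1))
P=cloud("wrist",d,np.ones(d.shape,bool),s); L=(P-s["tcp_pos"])@M
E_=L[(abs(L[:,1])<.004)&(L[:,2]>.128)&(L[:,2]<.138)&(L[:,0]<.06)];print("lens end",np.percentile(E_[:,0],99),np.median(E_[:,2]))
B=P[(np.hypot(P[:,0]-.636,P[:,1]+.195)<.04)&(P[:,2]>.07)&(P[:,2]<.115)]; print("board",len(B),B.mean(0))
```

```text
lens [ 0.5196 -0.174   0.0935] yaw -9.64 tilt [-0.0056  0.0023] err [ 0.0014 -0.0006] tcp [ 0.5193 -0.1742  0.2449] F [ 0.01 -0.67 -1.58] M [-0.04 -0.05  0.03] w 0.4070171605670108 10.95
lens end 0.04859422277517471 0.13333547073418112
board 35 [ 0.6349644  -0.19423631  0.07718879]
```

View pics/w8.png

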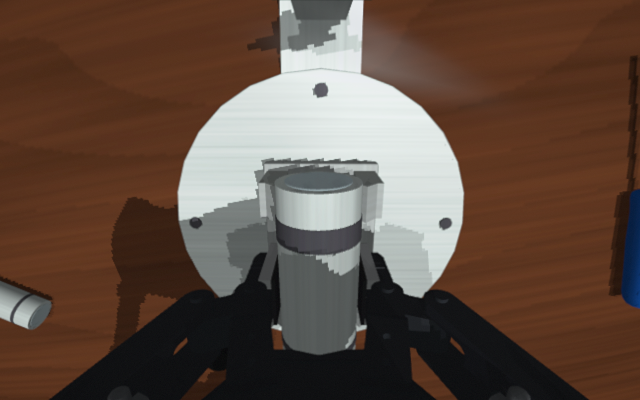

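View pics/s8.png

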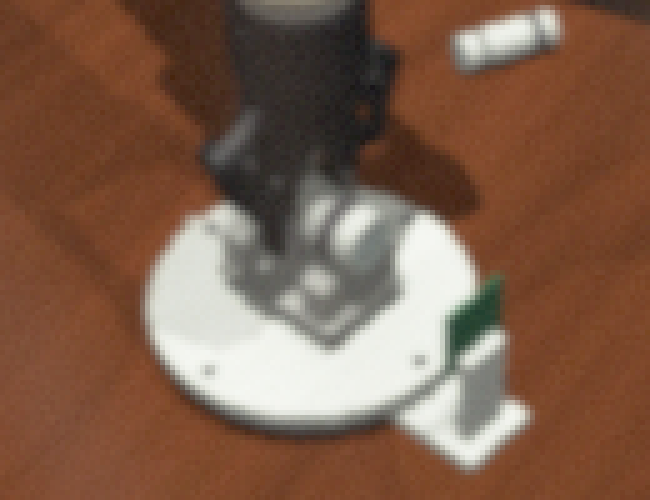

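The barrel is symmetric between the V flanks in the wrist view: flanks at 258–383, barrel centred at about 319. The groove runs toward the board. Lowering in small steps.

Request:
{"fn": "carry_out", "kwargs": {
  "increments": [
    [[-1,1,-0.5,-3,0],[-1,1,-0.5,-6,0],[-1,1,-0.5,-8,0],[-1,1,-0.5,-8,0]]
  ]
}}

```text
time_s: 11.45
tcp_pos: [0.5216, -0.1763, 0.2397]
ee_rot: [0.996, -0.085, -0.0, -0.0]
ft_force: [0.2, -0.3, -0.5]
gripper_width: 0.411
```

```bash
python3 g.py
```

```text
lens [ 0.5228 -0.1765  0.0884] yaw -9.73 tilt [-0.0001  0.0001] err [-0.0018  0.0019] tcp [ 0.5216 -0.1763  0.2397] F [ 0.25 -0.28 -0.52] M [-0.03 -0.02 -0.01] w 0.4114688899944292 11.45
```

Request:
{"fn": "carry_out", "kwargs": {
  "increments": [
    [[-1,0,0,-1,0],[-1,0,0,-2,0],[-1,0,0,-2,0]]
  ]
}}

```text
time_s: 11.75
tcp_pos: [0.5216, -0.1763, 0.2375]
ee_rot: [0.996, -0.085, -0.0, -0.0]
ft_force: [0.1, 0.9, -2.2]
gripper_width: 0.412
```

```bash
python3 g.py
```

```text
lens [ 0.5227 -0.1765  0.0862] yaw -9.73 tilt [-0.0002  0.0001] err [-0.0017  0.0019] tcp [ 0.5216 -0.1763  0.2375] F [ 0.13  0.86 -2.21] M [ 0.03 -0.03  0.03] w 0.41196181410317884 11.75
```

Request:
{"fn": "carry_out", "kwargs": {
  "increments": [
    [[-1,-1.5,1.5,0,0],[-1,-1.5,1.5,-1,0],[-1,-1.5,1.5,-2,0],[-1,-1.5,1.5,-2,0]]
  ]
}}

```text
time_s: 12.15
tcp_pos: [0.5201, -0.1747, 0.2355]
ee_rot: [0.996, -0.085, -0.0, -0.0]
ft_force: [-0.6, -0.3, -0.9]
gripper_width: 0.413
```

```bash
python3 g.py
```

```text
lens [ 0.5212 -0.1749  0.0842] yaw -9.72 tilt [-0.0003  0.0001] err [-0.0002  0.0003] tcp [ 0.5201 -0.1747  0.2355] F [-0.64 -0.29 -0.88] M [-0.   -0.05 -0.03] w 0.4128934819294805 12.15
```

Request:
{"fn": "carry_out", "kwargs": {
  "increments": [
    [[-1,0,0,-1,0],[-1,0,0,-2,0],[-1,0,0,-2,0]]
  ]
}}

```text
time_s: 12.45
tcp_pos: [0.5203, -0.175, 0.2341]
ee_rot: [0.996, -0.085, 0.0, 0.0]
ft_force: [-2.1, 0.0, 3.6]
gripper_width: 0.409
```

```bash
python3 g.py
```

```text
lens [ 0.5215 -0.1752  0.0828] yaw -9.72 tilt [ 0.0003 -0.0004] err [-0.0005  0.0006] tcp [ 0.5203 -0.175   0.2341] F [-2.13  0.04  3.58] M [-0.1   0.28 -0.01] w 0.4088492511441329 12.45
```

Contact: Fz is rising. Pressing on in 1 mm steps.

Request:
{"fn": "carry_out", "kwargs": {
  "increments": [
    [[-1,0,0,-1,0],[-1,0,0,-2,0],[-1,0,0,-2,0]]
  ]
}}

```text
time_s: 12.75
tcp_pos: [0.5203, -0.175, 0.232]
ee_rot: [0.996, -0.085, 0.0, 0.0]
ft_force: [-3.2, -1.3, 4.6]
gripper_width: 0.41
```

```bash
python3 g.py
```

```text
lens [ 0.5216 -0.1753  0.0807] yaw -9.73 tilt [ 0.0005 -0.0004] err [-0.0006  0.0007] tcp [ 0.5203 -0.175   0.232 ] F [-3.24 -1.3   4.62] M [-0.15  0.36 -0.01] w 0.40995028658419463 12.75
```

Request:
{"fn": "carry_out", "kwargs": {
  "increments": [
    [[-1,0,0,-1,0],[-1,0,0,-1,0],[-1,0,0,-1,0]]
  ]
}}

```text
time_s: 13.05
tcp_pos: [0.5203, -0.175, 0.2312]
ee_rot: [0.996, -0.085, 0.0, 0.0]
ft_force: [-3.5, -1.0, 6.4]
gripper_width: 0.407
```

Run:
```python
exec(open("g.py").read())
im,d=arm.get_image("wrist"); cv2.imwrite("pics/w9.png",im)
im2,_=arm.get_image("scene"); cv2.imwrite("pics/s9.png",im2[160:260,240:370].repeat(5,0).repeat(5,1))
P=cloud("wrist",d,np.ones(d.shape,bool),s); L=(P-s["tcp_pos"])@M
E_=L[(abs(L[:,1])<.004)&(L[:,2]>.120)&(L[:,2]<.145)&(L[:,0]<.06)];print("lens end",np.percentile(E_[:,0],99),[(round(a,3),round(float(np.median(E_[(E_[:,0]>a)&(E_[:,0]<a+.008),2])),4)) for a in np.arange(-.03,.05,.01) if ((E_[:,0]>a)&(E_[:,0]<a+.008)).sum()>3])
```

```text
lens [ 0.5216 -0.1752  0.0799] yaw -9.72 tilt [ 0.0004 -0.0004] err [-0.0006  0.0006] tcp [ 0.5203 -0.175   0.2312] F [-3.47 -1.    6.38] M [-0.04  0.42 -0.07] w 0.40746787486364916 13.05
lens end 0.0489732054429103 [(np.float64(-0.03), 0.1335), (np.float64(-0.02), 0.1333), (np.float64(-0.01), 0.1333), (np.float64(0.0), 0.1333), (np.float64(0.01), 0.1333), (np.float64(0.02), 0.1331), (np.float64(0.03), 0.1331), (np.float64(0.04), 0.1332)]
```

View pics/w9.png

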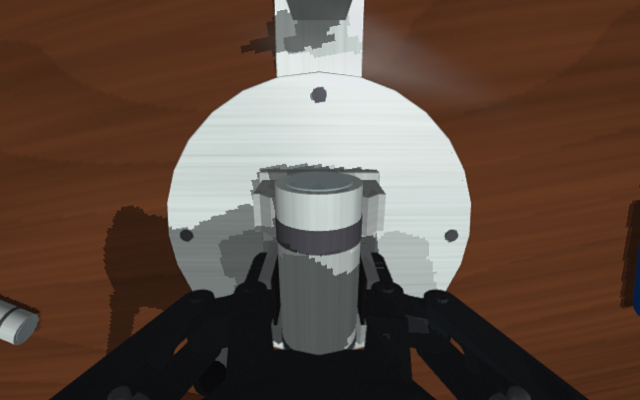

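View pics/s9.png

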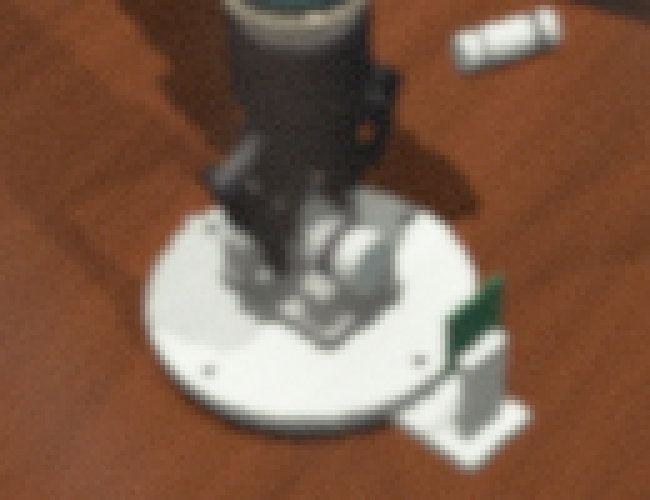

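The wrist view shows the barrel seated symmetrically with both flanks visible. Measuring the actual sink from the flank heights against the disc top.

```bash
cat > sink.py <<'E'
exec(open("g.py").read())
im,d=arm.get_image("wrist")
P=cloud("wrist",d,np.ones(d.shape,bool),s)
a=np.radians(-9.7); G=np.array([[np.cos(a),np.sin(a)],[-np.sin(a),np.cos(a)]])
g=(P[:,:2]-[.521,-.1746])@G.T; z=P[:,2]
disc=np.median(z[(np.hypot(*g.T)>.075)&(np.hypot(*g.T)<.09)&(g[:,0]>0.02)&(abs(z-.028)<.006)])
print("disc",disc)
for n,sg in(("L",1),("R",-1)):
    m=(g[:,0]>.024)&(g[:,0]<.038)&(sg*g[:,1]>.0)&(sg*g[:,1]<.036)&(z>.05)&(z<.09)
    y=sg*g[m,1]; zz=z[m]
    print(n,m.sum(),[(b,round(float(np.median(zz[(y*1000>=b)&(y*1000<b+2)])),4),int(((y*1000>=b)&(y*1000<b+2)).sum())) for b in range(12,36,2) if ((y*1000>=b)&(y*1000<b+2)).sum()>3])
m=(abs(g[:,1])<.003)&(abs(g[:,0])<.05)&(z>.08)&(z<.12); print("lens top",np.median(z[m]),"end",np.percentile(g[m,0],99))
E
python3 sink.py
```

```text
lens [ 0.5216 -0.1752  0.0799] yaw -9.72 tilt [ 0.0004 -0.0004] err [-0.0006  0.0006] tcp [ 0.5203 -0.175   0.2312] F [-2.7  -1.45  5.43] M [-0.09  0.39 -0.02] w 0.41003509132953503 13.15
disc 0.02829454005815131
L 762 [(14, 0.0894, 51), (16, 0.0872, 86), (18, 0.0747, 63), (20, 0.0753, 130), (22, 0.0737, 109), (24, 0.0718, 97), (26, 0.0703, 113), (28, 0.0701, 113)]
R 794 [(14, 0.0894, 33), (16, 0.0872, 99), (18, 0.074, 52), (20, 0.0752, 142), (22, 0.0743, 111), (24, 0.0726, 103), (26, 0.0706, 106), (28, 0.0701, 123), (30, 0.0698, 25)]
lens top 0.09797229904280322 end 0.048497893771142865
```

Three measures agree on about 3.8 mm sunk: lens top, flank heights and force. Going 1.3 mm deeper and relieving the small sideways load.

Request:
{"fn": "carry_out", "kwargs": {
  "increments": [
    [[-1,-0.4,0,-0.7,0],[-1,-0.8,-0.2,-1.4,0],[-1,-0.8,-0.2,-1.4,0],[-1,-0.8,-0.2,-1.4,0]]
  ]
}}

```text
time_s: 13.6
tcp_pos: [0.5201, -0.1751, 0.2302]
ee_rot: [0.996, -0.085, 0.001, 0.0]
ft_force: [-1.7, 0.3, 6.0]
gripper_width: 0.412
```

```bash
python3 sink.py; python3 g.py
```

```text
lens [ 0.5215 -0.1753  0.0789] yaw -9.74 tilt [ 0.002  -0.0003] err [-0.0005  0.0007] tcp [ 0.5201 -0.1751  0.2302] F [-1.69  0.29  6.  ] M [ 0.07  0.24 -0.07] w 0.41178445773401157 13.6
disc 0.028277031178595896
L 796 [(14, 0.0888, 91), (16, 0.0858, 80), (18, 0.0738, 67), (20, 0.0745, 131), (22, 0.0731, 99), (24, 0.071, 104), (26, 0.0694, 108), (28, 0.0693, 114)]
R 842 [(14, 0.0891, 78), (16, 0.0866, 102), (18, 0.0733, 48), (20, 0.0744, 145), (22, 0.0737, 105), (24, 0.0715, 104), (26, 0.0698, 110), (28, 0.0692, 123), (30, 0.0691, 27)]
lens top 0.09703794369073013 end 0.04849652013464762
lens [ 0.5216 -0.1753  0.0789] yaw -9.74 tilt [ 0.002  -0.0003] err [-0.0006  0.0007] tcp [ 0.5201 -0.1751  0.2302] F [-1.23  0.58  7.56] M [ 0.12  0.28 -0.06] w 0.4120627014509827 13.65
```

Request:
{"fn": "carry_out", "kwargs": {
  "increments": [
    [[-1,0,0,-0.3,0],[-1,0,0,-0.3,0],[-1,0,0,-0.3,0],[-1,0,0,-0.3,0],[-1,0,0,-0.3,0]]
  ]
}}

```text
time_s: 14.15
tcp_pos: [0.5201, -0.1751, 0.23]
ee_rot: [0.996, -0.085, 0.001, 0.0]
ft_force: [-1.7, -0.3, 7.3]
gripper_width: 0.414
```

```bash
python3 sink.py
python3 - <<'E'
from h import *
im,d=arm.get_image("top"); cv2.imwrite("pics/t10.png",im)
for l in ["tin","phone","driver"]:
    r=arm.silhouettes("top",l)
    if r: print(l,r[0]["conf"],np.round(r[0]["rect"]),np.median(cloud("top",d,r[0]["mask"]),0).round(4))
# groove axis vs board, from lens axis seen in wrist: block front edge
s=arm.read_state(); im,d=arm.get_image("wrist"); cv2.imwrite("pics/w10.png",im)
P=cloud("wrist",d,np.ones(d.shape,bool),s);
E
```

```text
lens [ 0.5216 -0.1753  0.0787] yaw -9.74 tilt [ 0.0021 -0.0003] err [-0.0006  0.0007] tcp [ 0.5201 -0.1751  0.23  ] F [-1.72 -0.28  7.32] M [ 0.08  0.27 -0.15] w 0.4135735933666087 14.15
disc 0.028335929748235136
L 824 [(12, 0.0896, 7), (14, 0.0889, 100), (16, 0.0858, 82), (18, 0.0735, 69), (20, 0.0742, 135), (22, 0.0727, 102), (24, 0.0707, 103), (26, 0.0693, 114), (28, 0.069, 112)]
R 856 [(14, 0.0891, 91), (16, 0.0862, 100), (18, 0.0731, 49), (20, 0.0741, 147), (22, 0.0733, 108), (24, 0.0714, 101), (26, 0.0694, 105), (28, 0.0691, 129), (30, 0.069, 25)]
lens top 0.09681944691942748 end 0.048556600641246554
tin 0.81 [260. 299.  28.  33.] [0.3725 0.0235 0.0227]
phone 0.85 [283. 128.  57.  35.] [ 0.794  -0.022   0.0092]
driver 0.88 [445. 253.  14.  83.] [ 0.4488 -0.4202  0.0239]
```

View pics/t10.png

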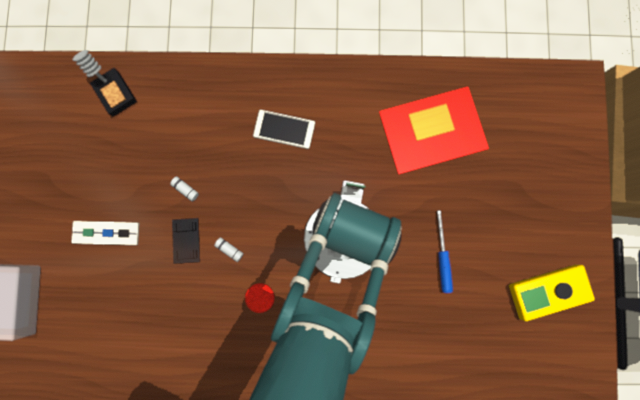

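View pics/w10.png

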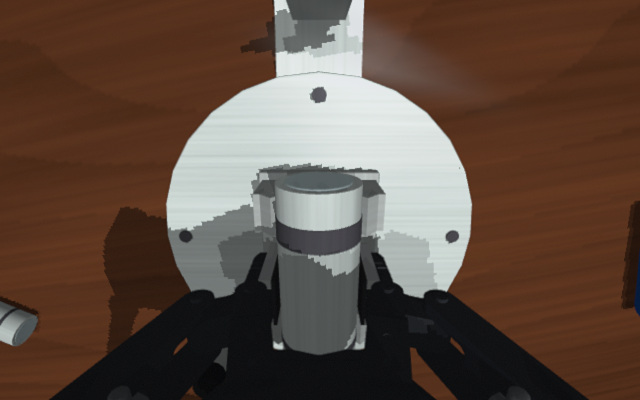

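The barrel is seated evenly at (319,265) and points at the board at (320,5). The sink is about 5.0 mm with 7.3 N of push. The tin, phone and screwdriver have not moved, and the rest is empty. Handing in while still holding.

```bash
python3 -c "
from plant import arm
print(arm.sign_off())"
```

```text
the job is handed in; nothing more can be done
None
```

I did the job as asked and handed it in at about 14 s, with the gripper still holding the barrel pressed down.

- **Table:** I pushed the post with the shut fingers. At the end the force jumped to about 24 N without further movement, so the disc was on its stop. The wrist camera then put the groove at -9.7° and the sensor board at -9.8°.
- **Lens:** I took the 97 × 36 mm barrel from the black rest with a 30 N grip and left the two smaller look-alikes alone. I laid it in the V-block about 0.5 mm from centre, lined up with the groove.
- **Press:** Lens top and flank heights put the sink at about 5.0 mm, and the push was 7.3 N. Both V flanks showed the same height.
- **Other things:** The tin, phone and screwdriver looked in place in the last top view.

**Leftover load:** about 1.7 N sideways remained on the tool at the end; it was 3.5 N before I eased it. I took no separate reading of the disc angle after pressing, but the last wrist picture still shows the barrel pointing at the board.

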